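# Reload the carry rack with paint markers in reverse order

### The arm

A 6-joint arm with a two-finger parallel gripper is mounted at the origin on the work surface. World frame = base frame: x ahead of the robot, y to its left, z up, the work surface at z = 0. Lengths are in m, angles in rad, forces in N, time in s.
With the tool pointing down it reaches from about 0.4 to 0.925 m from the base axis. Payload 12.5 kg.
Tool frame: the origin (TCP) lies at the very end of the fingers, on their centre line; the grasp point (between the pads) lies 19 mm behind it; z points along the fingers, x is the direction in which the jaws open and shut, and the axes are right-handed (so a half turn about z gives the same grasp; the last joint's range is limited). The gripper opens to 95 mm and grips with 3 to 60 N. Pads are 20 mm wide; open, the fingers measure 119 mm over their backs; the gripper's body (75 mm by 180 mm) begins 59 mm behind the grasp point.
Start: joints at [1.229, 0.491, 1.559, -0, 1.092, -0.106], TCP at [0.146, 0.608, 0.215] pointing down, gripper open.
Joint ranges: [-3.1, 3.1], [-0.84, 2.19], [0.05, 2.79], [-1.13, 4.28], [0.06, 2.93], [-2.69, 2.69]. Speed limits (rad/s): [2.22, 2.22, 2.79, 3.14, 3.14, 3.14].

### API

Orientations are given as a unit quaternion [w, x, y, z].
In Python, from workcell import ctrl gives the robot as it stands.
- The arm moves only by the tool apply_moves, never from a script. Its argument "commands" is one flat list of numbers, 6 for each row, row after row: the shift along the tool's x, y, z scaled (see below), then the turn, a rotation vector about the tool's x, y, z scaled (see below). In form: [dx, dy, dz, wx, wy, wz, dx, dy, dz, wx, wy, wz, ...]. A call has 1 to 12 rows; each row shifts and turns the commanded pose from where the row before left it, along the tool's axes as they then stand; what a row does not reach is not made up. The controller multiplies each number of a shift by 200 mm and each number of a turn by pi/4 rad. A row lasts 1/12 s, in which the tool goes at most 41.7 mm and 7.16 degrees, less where a joint would pass 70% of its speed; a pose out of reach is approached as far as the arm can. A call with a number of a shift or a turn outside -1 to 1 is refused whole. A call with a gripper value outside its range is refused whole. "grip" is the opening, from -1 (shut) to 1 (fully open), set as the call begins (left out, the last holds). The fingers move at their own pace and stop on an object; "newtons" is the grip in N (left out, the last holds). Time passes only in rows, so rows that do not move let the fingers close. It gives the time, the measured TCP pose, the force and the opening at its end, in the units of the state.
- ctrl.sense(): the state, without advancing time (a new reading comes with each control period).
- ctrl.grab_frame(name): name is "scene" or "top" or "wrist"; returns (picture, depth): 384x512x3 uint8, red, green, blue; 384x512 float32, m along the optical axis (not along the pixel's ray), 0 where there is no reading.
- ctrl.calibration(name): a dict with "fx", "fy", "cx", "cy" (pixels), "k1" (the pictures are not rectified: a ray, as slopes to the right and down, at radius r is drawn at 1 + k1 r^2 times it, then the intrinsics apply), "R" (3x3) and "t" (3): a world point X has camera coordinates R X + t; the wrist camera has in their place "tool_from_camera" (4x4, takes a point from camera to tool coordinates, whose origin is the TCP and whose axes are the tool frame's). Camera axes: x right, y down, z forward; pixel columns grow to the right and rows downward; lengths in m; the calibration is good to about 2 mm. A picture is of the moment at which its call begins: read the wrist's pose just before it. calibration takes no time and is no camera call.
- ctrl.finish_job(): hands the job in, once; it reports no verdict.
The state is a dict: "time_s": time; "joint_positions": joint angles; "qvel": joint speeds; "joint_efforts": joint torques, N m; "position": TCP position; "eef_rot": TCP orientation; "wrist_force": force on the tool from outside, world axes, zero at the start; "ft_torque": the same for the moment, N m; "width": finger opening in m.
Only numpy, scipy, OpenCV 4.12 (cv2) and the standard library are available. Lean on these libraries where they do the work, as an engineer would, in place of code of your own. Each camera call takes 0.05 s, during which the arm holds its last target.

### The job

Move the four paint markers one by one from the light supply rack to the dark carry rack, in reverse order: the marker at the white end of the supply rack goes to the plain end of the carry rack, the next one beside it, and so on, until the marker from the plain end stands at the white end. Stand each one upright, cap up, on the floor of its own compartment, and let none fall over on the way.

Things in the scene. Friction and masses are not known exactly. Their poses are not given: they have to be found in the camera images.
- marker_red_center (a point): Centre (half-way up, on the axis) of the red paint marker: round, standing upright, cap up, 90 mm tall, 55 to 115 g; white barrel 36 mm in diameter over the lower 58 mm, red band near its foot, 28 mm black neck, red cap on top (34 mm, narrowing to 24). z axis: along the marker to its cap. Starts on the red tile in the supply rack.
- marker_yellow_center (a point): Centre (half-way up, on the axis) of the yellow paint marker: round, standing upright, cap up, 90 mm tall, 55 to 115 g; white barrel 36 mm in diameter over the lower 58 mm, yellow band near its foot, 28 mm black neck, yellow cap on top (34 mm, narrowing to 24). z axis: along the marker to its cap. Starts on the yellow tile in the supply rack.
- marker_green_center (a point): Centre (half-way up, on the axis) of the green paint marker: round, standing upright, cap up, 90 mm tall, 55 to 115 g; white barrel 36 mm in diameter over the lower 58 mm, green band near its foot, 28 mm black neck, green cap on top (34 mm, narrowing to 24). z axis: along the marker to its cap. Starts on the green tile in the supply rack.
- marker_blue_center (a point): Centre (half-way up, on the axis) of the blue paint marker: round, standing upright, cap up, 90 mm tall, 55 to 115 g; white barrel 36 mm in diameter over the lower 58 mm, blue band near its foot, 28 mm black neck, blue cap on top (34 mm, narrowing to 24). z axis: along the marker to its cap. Starts on the blue tile in the supply rack.
- tile_red: Flat red colour tile, 52 x 52 x 3 mm, fixed in one compartment of the supply rack; it stays there and shows which compartment the red marker came from. Origin at the centre of its underside.
- tile_yellow: Flat yellow colour tile, 52 x 52 x 3 mm, fixed in one compartment of the supply rack; it stays there and shows which compartment the yellow marker came from. Origin at the centre of its underside.
- tile_green: Flat green colour tile, 52 x 52 x 3 mm, fixed in one compartment of the supply rack; it stays there and shows which compartment the green marker came from. Origin at the centre of its underside.
- tile_blue: Flat blue colour tile, 52 x 52 x 3 mm, fixed in one compartment of the supply rack; it stays there and shows which compartment the blue marker came from. Origin at the centre of its underside.
- supply_rack: Supply rack: light wooden open rack fixed to the table, left or right of the robot: 245 (x) x 65 (y) x 20 mm, origin at the centre of its underside; floor and walls 5 mm. Four 55 mm square compartments at x = -90, -30, 30, 90 mm. White end block (18 mm long, 24 high) outside its +x end, which points away from the robot within 20 deg; the other end is plain. One tile in each.
- carry_rack: Carry rack: dark wooden open rack fixed to the table, left or right of the robot: 245 (x) x 65 (y) x 20 mm, origin at the centre of its underside; floor and walls 5 mm. Four 55 mm square compartments at x = -90, -30, 30, 90 mm. White end block (18 mm long, 24 high) outside its +x end, which points away from the robot within 20 deg; the other end is plain. Empty at the start.
There are look-alikes about, which are no part of the job. Leave any brown or purple look-alike of the part that bears marker_green_center alone.

How it is judged:
By the outcome, as a careful person would: the job done as asked, in the order asked, and still so for the second after the job is handed in, with the robot touching nothing.
It also fails if it takes over 128 s, if anything falls off the work surface, if the arm or the gripper's body presses on something with over 40 N, if the wrist force passes 120 N, or if a joint passes its speed limit or range.

## Working session

There is one attempt and no reset: what is moved stays moved. The work goes in short steps, Python scripts to look and compute and a tool call to move; the robot and the scene stay as the last step left them, time stands still between calls to the robot, and variables do not carry over. Pictures are saved under pics/ and viewed, and the job is handed in when it is done.

Besides the shell and the picture viewer there is one more tool, called after ">>>" in YAML: its name, and indented under it one key for each argument. apply_moves: Moves the arm, as the interface text tells. Shifts and turns lie within -1 to 1; 1 stands for 200 mm of shift or pi/4 rad of turn. Its arguments: {"type":"object","properties":{"commands":{"type":"array","items":{"type":"number","minimum":-1,"maximum":1}},"grip":{"type":"number"},"newtons":{"type":"number"}},"required":["commands"]}

```bash
ls; mkdir -p pics; python3 - <<'E'
from workcell import ctrl
import cv2,numpy as np
print(ctrl.sense())
for n in ["scene","top"]:
    p,d=ctrl.grab_frame(n); cv2.imwrite(f"pics/{n}0.png",p[:,:,::-1]); np.savez(f"{n}0.npz",p=p,d=d)
    print(n,ctrl.calibration(n))
print(ctrl.calibration("wrist"))
E
```

```text
pics
{'time_s': 0.0, 'joint_positions': array([ 1.22939595e+00,  4.91555184e-01,  1.55946623e+00, -1.41671571e-05,
        1.09172918e+00, -1.05602383e-01]), 'qvel': array([-0.00075879, -0.00094515, -0.00044439, -0.00082032, -0.00105106,
       -0.00044402]), 'joint_efforts': array([ 5.43871956e-04, -6.12640285e+01, -2.58179462e+01,  6.93102856e-02,
        4.82839916e-02, -1.59831447e-04]), 'position': array([0.14590678, 0.60746226, 0.2140587 ]), 'eef_rot': array([ 3.13787120e-04,  7.85370040e-01,  6.19026304e-01, -4.86600223e-04]), 'wrist_force': array([0.58350419, 0.30558169, 0.54090946]), 'ft_torque': array([-0.03530877,  0.00527215,  0.03187946]), 'width': 0.09542895146549617}
scene {'fx': 429.5047126689783, 'fy': 429.5047126689783, 'cx': 260.05043050999234, 'cy': 190.2672541690868, 'k1': -0.08594431998583418, 'R': array([[-0.88752337,  0.46065062, -0.0101621 ],
       [ 0.29089203,  0.54307737, -0.78768572],
       [-0.35732911, -0.70204556, -0.61599346]]), 't': array([ 0.47783194, -0.14261324,  1.47745939])}
top {'fx': 482.14269871639743, 'fy': 482.14269871639743, 'cx': 252.40856250362623, 'cy': 186.28482413222315, 'k1': -0.17693533337347622, 'R': array([[ 0.01866783, -0.99976379, -0.01113004],
       [-0.99761042, -0.01788468, -0.06673528],
       [ 0.06652046,  0.01234924, -0.99770864]]), 't': array([0.0644547 , 0.57143264, 1.09567955])}
{'fx': 331.0307328637502, 'fy': 331.0307328637502, 'cx': 251.65457645961877, 'cy': 192.3780672142605, 'k1': -0.09093180184215473, 'tool_from_camera': array([[ 9.99999594e-01, -3.26421729e-04, -8.39953612e-04,
         2.46043832e-05],
       [ 5.23307093e-04,  9.69173187e-01,  2.46379908e-01,
        -6.87657365e-02],
       [ 7.33636764e-04, -2.46380248e-01,  9.69172965e-01,
        -1.70353285e-01],
       [ 0.00000000e+00,  0.00000000e+00,  0.00000000e+00,
         1.00000000e+00]])}
```

View pics/scene0.png

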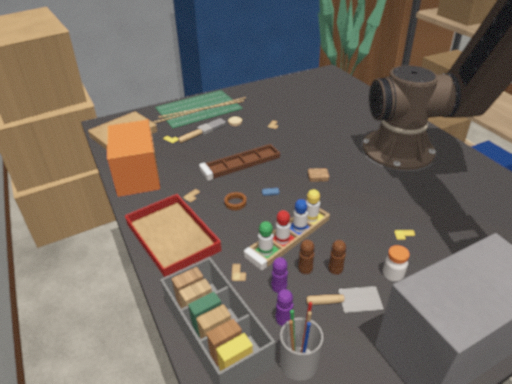

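View pics/top0.png

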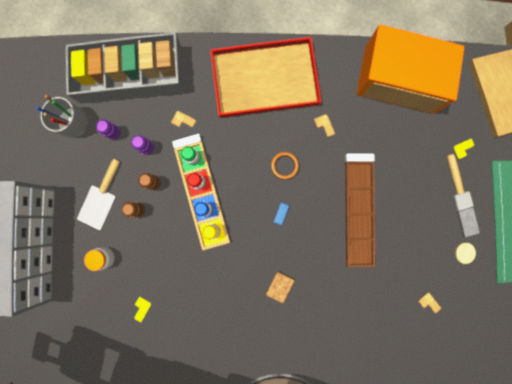

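The supply rack is at about (200,190) in the top view, with its white end at (187,142). From the white end its markers run green (190,156), red (197,181), blue (204,208), yellow (211,232). The empty carry rack is at (360,210), with its white end at (360,157). The look-alikes are purple at (106,129) and (142,145), brown at (149,181) and (133,210), and an orange-capped jar at (96,260). Next I'll measure.

```bash
cat > h.py <<'E'
import numpy as np,cv2
from workcell import ctrl
from scipy.spatial.transform import Rotation as Ro
def pose(name):
    c=ctrl.calibration(name)
    if name=="wrist":
        s=ctrl.sense(); q=s["eef_rot"]; T=np.eye(4)
        T[:3,:3]=Ro.from_quat([q[1],q[2],q[3],q[0]]).as_matrix();T[:3,3]=s["position"]
        M=T@c["tool_from_camera"]; return c,M[:3,:3],M[:3,3]
    R=np.array(c["R"]);return c,R.T,-R.T@np.array(c["t"])
def ray(P,uv):
    c,R,o=P; uv=np.atleast_2d(uv).astype(float)
    K=np.array([[c["fx"],0,c["cx"]],[0,c["fy"],c["cy"]],[0,0,1]])
    n=cv2.undistortPoints(uv[:,None],K,np.array([c["k1"],0,0,0]))[:,0]
    return o,np.c_[n,np.ones(len(n))]@R.T,n
def plane(P,uv,z):
    o,d,_=ray(P,uv); return o+d*((z-o[2])/d[:,2])[:,None]
def deep(P,uv,dep):
    o,d,_=ray(P,uv); return o+d*np.asarray(dep)[:,None]
def blobs(mask,amin):
    n,l,s,c=cv2.connectedComponentsWithStats(mask.astype(np.uint8)); return [(s[i],c[i],l==i) for i in range(1,n) if s[i,4]>amin]
E
python3 - <<'E'
from h import *
z=np.load("top0.npz");p,d=z["p"],z["d"];P=pose("top")
hsv=cv2.cvtColor(p,cv2.COLOR_RGB2HSV);H,S,V=[hsv[:,:,i].astype(int) for i in range(3)]
vv,uu=np.mgrid[:384,:512];uv=np.c_[uu.ravel(),vv.ravel()]
X=deep(P,uv,d.ravel()).reshape(384,512,3)
print("table z",np.median(X[300:330,300:380,2]))
def show(n,m):
    for s,c,l in blobs(m,25):
        h=X[l][:,2];print(n,c.round(1),s[4],"z med/max",h.mean().round(3),np.percentile(h,90).round(3),X[l].mean(0).round(4))
roi=np.zeros((384,512),bool);roi[125:275,80:400]=1
hi=roi&(X[:,:,2]>.085)
for s,c,l in blobs(hi,20):
    print("top",c.round(1),s[4],X[l].mean(0).round(4),plane(P,c,.098 )[0].round(4),np.median(p[l],0))
# white blocks
show("white",roi&(S<40)&(V>150)&(X[:,:,2]<.04))
# carry rack
r=np.zeros((384,512),bool);r[140:280,330:390]=1
m=r&(X[:,:,2]>.012)&(X[:,:,2]<.03)
for s,c,l in blobs(m,100):
    q=X[l][:,:2].astype(np.float32);print("carry",c,s,cv2.minAreaRect(q),np.median(X[l][:,2]))
r[:]=0;r[125:260,165:235]=1
m=r&(X[:,:,2]>.012)&(X[:,:,2]<.03)
q=X[m][:,:2].astype(np.float32);print("supply",m.sum(),cv2.minAreaRect(q))
a=cv2.resize(p[120:280,80:240],None,fx=3,fy=3);b=cv2.resize(p[130:280,320:400],None,fx=3,fy=3)
cv2.imwrite("pics/c1.png",a[:,:,::-1]);cv2.imwrite("pics/c2.png",b[:,:,::-1])
E
```

```text
table z -0.0002299569778370092
top [102.  127.8] 79 [0.6906 0.4133 0.0894] [0.689  0.4104 0.098 ] [195. 108. 222.]
top [137.8 141.3] 137 [0.6596 0.3278 0.0966] [0.6594 0.3274 0.098 ] [190. 104. 218.]
top [187.8 153. ] 180 [0.6351 0.2158 0.0957] [0.6348 0.2155 0.098 ] [ 78.  202.  106.5]
top [144.9 179.7] 135 [0.5751 0.3084 0.0969] [0.575  0.3081 0.098 ] [198. 133.  83.]
top [193.8 179.6] 177 [0.5769 0.2003 0.1015] [0.5772 0.2008 0.098 ] [237.  67.  51.]
top [128.1 209.1] 120 [0.5105 0.3437 0.0974] [0.5104 0.3435 0.098 ] [204.5 139.   88.5]
top [201.  208.8] 181 [0.5144 0.1826 0.1069] [0.5145 0.1836 0.098 ] [ 77. 133. 221.]
top [209.2 232.1] 183 [0.4649 0.1646 0.1012] [0.4648 0.1648 0.098 ] [239. 234.  10.]
white [186.  140.4] 236 z med/max 0.021 0.026 [0.6747 0.2322 0.0215]
white [359.9 157. ] 253 z med/max 0.021 0.026 [ 0.643  -0.175   0.0213]
white [ 95.8 207.4] 984 z med/max 0.003 0.005 [0.5139 0.4496 0.0025]
carry [359.50757576 202.34469697] [ 346  153   29  114 1056] ((0.5211300849914551, -0.17611068487167358), (0.2633601129055023, 0.06635545939207077), 1.1907811164855957) 0.01966300549025135
supply 1081 ((0.5562577843666077, 0.1961105763912201), (0.2640202045440674, 0.06620408594608307), 17.19981575012207)
```

View pics/c1.png

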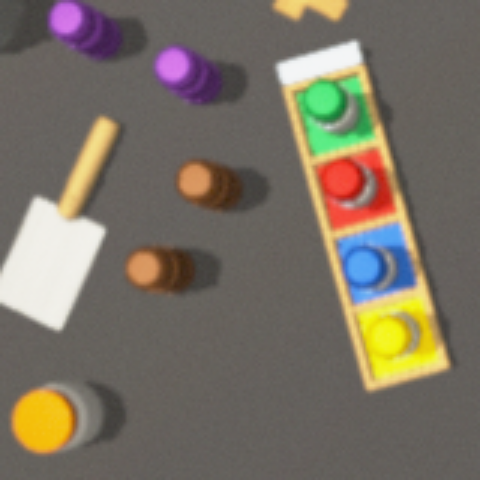

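View pics/c2.png

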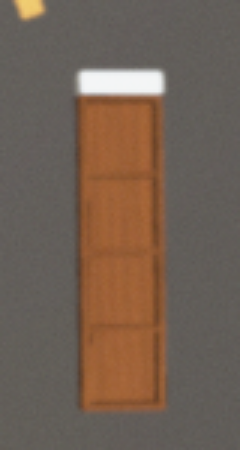

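The close crop confirms it: red, yellow, green and blue sit on their own tiles, and the browns and purples stand outside the rack. The measured sizes (263x66 mm with the end block) and the cap heights match the description. Now I'll plan the moves.

```bash
cat >> h.py <<'E'
SUP=dict(g=(.6346,.2168),r=(.5768,.2010),b=(.5148,.1836),y=(.4645,.1650)); SY=107.2
_c=np.array([.5121,-.1763]);_a=np.array([.9998,.0208])
CAR={k:_c+_a*x for k,x in zip("grby",(-.09,-.03,.03,.09))}; CY=91.2
def plan(xy,z,yaw):
    s=ctrl.sense();q=s["eef_rot"];R=Ro.from_quat([q[1],q[2],q[3],q[0]]).as_matrix()
    cur=np.degrees(np.arctan2(R[1,0],R[0,0]));dy=yaw-cur
    a=np.radians(yaw);Rn=np.c_[[np.cos(a),np.sin(a),0],[np.sin(a),-np.cos(a),0],[0,0,-1]]
    t=np.r_[xy,z]-s["position"]
    print("t",s["time_s"],"pos",s["position"].round(4),"yaw",cur.round(2),"tilt",R[:,2].round(3),"w",round(s["width"],4),"F",s["wrist_force"].round(1))
    print("turn wz total",round(-dy/45,4)," then shift (units of 200mm)",(Rn.T@t/.2).round(4))
E
python3 -c "
from h import *
plan(SUP['g'],.17,SY)"
```

```text
t 0.1 pos [0.1459 0.6075 0.2141] yaw 76.49 tilt [-0.    -0.001 -1.   ] w 0.0949 F [ 0.4 -0.5 -0.3]
turn wz total -0.6824  then shift (units of 200mm) [-2.5885  1.7564  0.2206]
```

>>> apply_moves:
  commands: [0, 0, 0, 0, 0, -0.1365, 0, 0, 0, 0, 0, -0.1365, 0, 0, 0, 0, 0, -0.1365, 0, 0, 0, 0, 0, -0.1365, 0, 0, 0, 0, 0, -0.1365, -0.16, 0.11, 0.014, 0, 0, 0, -0.16, 0.11, 0.014, 0, 0, 0, -0.16, 0.11, 0.014, 0, 0, 0, -0.16, 0.11, 0.014, 0, 0, 0, -0.16, 0.11, 0.014, 0, 0, 0, -0.16, 0.11, 0.014, 0, 0, 0, -0.16, 0.11, 0.014, 0, 0, 0]
  grip: 0.5
  newtons: 20

```text
time_s: 1.1
position: [0.3605, 0.4378, 0.1948]
eef_rot: [-0.0, 0.593, 0.805, -0.0]
wrist_force: [-0.1, 1.0, 0.8]
width: 0.0712
```

>>> apply_moves:
  commands: [-0.16, 0.11, 0.014, 0, 0, 0, -0.16, 0.11, 0.014, 0, 0, 0, -0.16, 0.11, 0.014, 0, 0, 0, -0.16, 0.11, 0.014, 0, 0, 0, -0.16, 0.11, 0.014, 0, 0, 0, -0.16, 0.11, 0.014, 0, 0, 0, -0.16, 0.11, 0.014, 0, 0, 0, -0.16, 0.11, 0.014, 0, 0, 0, 0, 0, 0, 0, 0, 0, 0, 0, 0, 0, 0, 0]

```text
time_s: 1.93
position: [0.6041, 0.2452, 0.1716]
eef_rot: [-0.0, 0.595, 0.804, -0.0]
wrist_force: [-1.5, 0.4, 0.7]
width: 0.0711
```

```bash
python3 - <<'E'
from h import *
plan(SUP['g'],.17,SY)
P=pose("wrist");p,d=ctrl.grab_frame("wrist")
cv2.imwrite("pics/w1.png",p[:,:,::-1]);np.savez("w1.npz",p=p,d=d)
hsv=cv2.cvtColor(p,cv2.COLOR_RGB2HSV)
vv,uu=np.mgrid[:384,:512];X=deep(P,np.c_[uu.ravel(),vv.ravel()],d.ravel()).reshape(384,512,3)
m=(X[:,:,2]>.088)&(X[:,:,2]<.105)&(d>0)
for s,c,l in blobs(m,60): print(c.round(0),s[4],X[l].mean(0).round(4),np.median(p[l],0))
E
```

```text
t 1.9333 pos [0.6041 0.2452 0.1716] yaw 107.03 tilt [-0.001 -0.    -1.   ] w 0.0711 F [-1.5  0.4  0.7]
turn wz total -0.0037  then shift (units of 200mm) [-0.1807  0.104   0.0081]
[201.   3.] 182 [0.478  0.1695 0.0918] [199.5 161.5  32.5]
[208.  60.] 1642 [0.5148 0.1853 0.0965] [ 43.  99. 201.]
[413. 122.] 853 [0.5099 0.3455 0.09  ] [226. 147.  86.]
[207. 150.] 1425 [0.5763 0.202  0.0965] [217.  36.  30.]
[341. 187.] 808 [0.5747 0.3098 0.09  ] [235. 163. 100.]
[207. 224.] 1227 [0.6328 0.2166 0.0963] [ 50. 175.  79.]
[324. 294.] 104 [0.668  0.3297 0.0902] [207.5  92.  241. ]
```

View pics/w1.png

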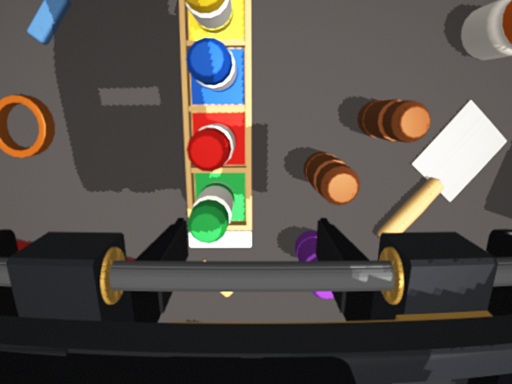

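The wrist view shows the green cap at (207,224), and the green, red and blue positions agree with the top view to within 2 mm. Next I align over green.

>>> apply_moves:
  commands: [-0.09, 0.051, 0.004, 0, 0, 0, -0.09, 0.051, 0.004, 0, 0, 0, 0, 0, 0, 0, 0, 0, 0, 0, 0.15, 0, 0, 0, 0, 0, 0.15, 0, 0, 0, 0, 0, 0, 0, 0, 0]

```text
time_s: 2.48
position: [0.6298, 0.2192, 0.1062]
eef_rot: [-0.003, 0.593, 0.805, -0.003]
wrist_force: [-1.1, 0.6, -1.5]
width: 0.0711
```

```bash
python3 - <<'E'
from h import *
plan((.6338,.2167),.033,SY)
E
```

```text
t 2.4833 pos [0.6298 0.2192 0.1062] yaw 107.27 tilt [-0.008 -0.002 -1.   ] w 0.0711 F [-1.1  0.6 -1.5]
turn wz total 0.0016  then shift (units of 200mm) [-0.0177  0.0154  0.3662]
```

>>> apply_moves:
  commands: [0, 0, 0, 0, 0, 0, 0, 0, 0, 0, 0, 0]

```text
time_s: 2.65
position: [0.6334, 0.2195, 0.1126]
eef_rot: [0.0, 0.593, 0.805, 0.001]
wrist_force: [0.7, 0.7, 0.4]
width: 0.0714
```

```bash
python3 - <<'E'
from h import *
plan((.6338,.2167),.033,SY)
E
```

```text
t 2.65 pos [0.6334 0.2195 0.1126] yaw 107.26 tilt [ 0.001  0.    -1.   ] w 0.0714 F [0.7 0.7 0.4]
turn wz total 0.0014  then shift (units of 200mm) [-0.0138 -0.002   0.3982]
```

>>> apply_moves:
  commands: [-0.014, -0.002, 0.04, 0, 0, 0, 0, 0, 0.09, 0, 0, 0, 0, 0, 0.09, 0, 0, 0, 0, 0, 0.09, 0, 0, 0, 0, 0, 0.06, 0, 0, 0, 0, 0, 0.028, 0, 0, 0, 0, 0, 0, 0, 0, 0, 0, 0, 0, 0, 0, 0]

```text
time_s: 3.32
position: [0.6342, 0.2158, 0.0321]
eef_rot: [0.0, 0.593, 0.805, 0.0]
wrist_force: [0.2, 0.8, -0.0]
width: 0.0715
```

>>> apply_moves:
  commands: [0, 0, 0, 0, 0, 0, 0, 0, 0, 0, 0, 0, 0, 0, 0, 0, 0, 0, 0, 0, 0, 0, 0, 0, 0, 0, 0, 0, 0, 0, 0, 0, 0, 0, 0, 0]
  grip: -1
  newtons: 20

```text
time_s: 3.82
position: [0.6338, 0.2157, 0.0316]
eef_rot: [0.0, 0.593, 0.805, 0.0]
wrist_force: [-0.8, 1.9, 2.4]
width: 0.037
```

```bash
python3 - <<'E'
from h import *
plan(CAR['g'],.15,CY)
E
```

```text
t 3.8167 pos [0.6338 0.2157 0.0316] yaw 107.2 tilt [ 0.  0. -1.] w 0.037 F [-0.8  1.9  2.4]
turn wz total 0.3556  then shift (units of 200mm) [-1.9467 -1.0995 -0.592 ]
```

>>> apply_moves:
  commands: [0, 0, -0.05, 0, 0, 0, 0, 0, -0.1, 0, 0, 0, 0, 0, -0.12, 0, 0, 0, 0, 0, -0.12, 0, 0, 0, 0, 0, -0.12, 0, 0, 0, 0, 0, -0.08, 0, 0, 0, 0, 0, 0, 0, 0, 0.089, 0, 0, 0, 0, 0, 0.089, 0, 0, 0, 0, 0, 0.089, 0, 0, 0, 0, 0, 0.089, 0, 0, 0, 0, 0, 0]

```text
time_s: 4.73
position: [0.6337, 0.2156, 0.1501]
eef_rot: [0.0, 0.701, 0.713, 0.0]
wrist_force: [0.3, 0.0, -0.4]
width: 0.0359
```

```bash
python3 - <<'E'
from h import *
plan(CAR['g'],.15,CY)
E
```

```text
t 4.7333 pos [0.6337 0.2156 0.1501] yaw 91.0 tilt [ 0.  0. -1.] w 0.0359 F [ 0.3  0.  -0.4]
turn wz total -0.0044  then shift (units of 200mm) [-1.9465e+00 -1.0990e+00  7.0000e-04]
```

>>> apply_moves:
  commands: [-0.075, -0.042, 0, 0, 0, 0, -0.15, -0.0846, 0, 0, 0, 0, -0.15, -0.0846, 0, 0, 0, 0, -0.15, -0.0846, 0, 0, 0, 0, -0.15, -0.0846, 0, 0, 0, 0, -0.15, -0.0846, 0, 0, 0, 0, -0.15, -0.0846, 0, 0, 0, 0, -0.15, -0.0846, 0, 0, 0, 0, -0.15, -0.0846, 0, 0, 0, 0, -0.15, -0.0846, 0, 0, 0, 0, -0.15, -0.0846, 0, 0, 0, 0, -0.15, -0.0846, 0, 0, 0, 0]

```text
time_s: 5.73
position: [0.4455, -0.1346, 0.15]
eef_rot: [0.0, 0.699, 0.715, 0.0]
wrist_force: [0.7, -0.4, -1.3]
width: 0.0356
```

>>> apply_moves:
  commands: [-0.15, -0.0846, 0, 0, 0, 0, -0.071, -0.042, 0, 0, 0, 0, 0, 0, 0, 0, 0, 0, 0, 0, 0, 0, 0, 0, 0, 0, 0, 0, 0, 0]

```text
time_s: 6.15
position: [0.4222, -0.1777, 0.1497]
eef_rot: [0.0, 0.699, 0.715, 0.0]
wrist_force: [0.5, 1.1, -0.9]
width: 0.0358
```

```bash
python3 - <<'E'
from h import *
plan(CAR['g'],.0285,CY)
p,d=ctrl.grab_frame("top");cv2.imwrite("pics/t2.png",cv2.resize(p[120:320,280:440],None,fx=3,fy=3)[:,:,::-1])
p,d=ctrl.grab_frame("wrist");cv2.imwrite("pics/w2.png",p[:,:,::-1])
E
```

```text
t 6.15 pos [ 0.4222 -0.1777  0.1497] yaw 91.24 tilt [ 0.  0. -1.] w 0.0358 F [ 0.5  1.1 -0.9]
turn wz total 0.0009  then shift (units of 200mm) [-0.0026 -0.0007  0.6058]
```

View pics/w2.png

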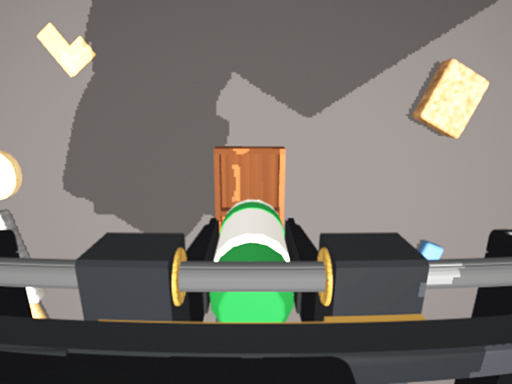

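View pics/t2.png

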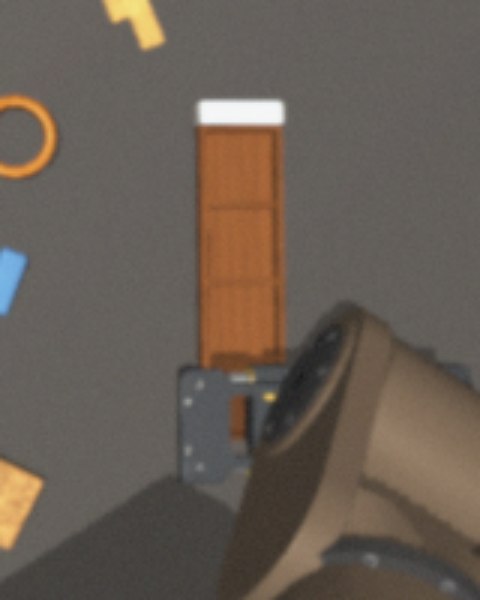

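The green marker hangs straight between the fingers and is centred over the plain-end compartment. Lowering it.

>>> apply_moves:
  commands: [-0.002, 0, 0.05, 0, 0, 0, 0, 0, 0.1, 0, 0, 0, 0, 0, 0.12, 0, 0, 0, 0, 0, 0.12, 0, 0, 0, 0, 0, 0.1, 0, 0, 0, 0, 0, 0.05, 0, 0, 0, 0, 0, 0.03, 0, 0, 0, 0, 0, 0.02, 0, 0, 0, 0, 0, 0.015, 0, 0, 0, 0, 0, 0, 0, 0, 0, 0, 0, 0, 0, 0, 0]

```text
time_s: 7.17
position: [0.4224, -0.1784, 0.0289]
eef_rot: [0.0, 0.7, 0.715, 0.0]
wrist_force: [-0.6, -0.3, -0.4]
width: 0.0358
```

>>> apply_moves:
  commands: [0, 0, 0, 0, 0, 0, 0, 0, 0, 0, 0, 0, 0, 0, 0, 0, 0, 0, 0, 0, 0, 0, 0, 0]
  grip: 0.5

```text
time_s: 7.5
position: [0.4221, -0.1785, 0.0286]
eef_rot: [0.0, 0.7, 0.714, 0.0]
wrist_force: [0.2, 0.3, -0.5]
width: 0.0571
```

>>> apply_moves:
  commands: [0, 0, -0.05, 0, 0, 0, 0, 0, -0.1, 0, 0, 0, 0, 0, -0.12, 0, 0, 0, 0, 0, -0.12, 0, 0, 0, 0, 0, -0.12, 0, 0, 0, 0, 0, -0.09, 0, 0, 0, 0, 0, 0, 0, 0, -0.0888, 0, 0, 0, 0, 0, -0.0888, 0, 0, 0, 0, 0, -0.0888, 0, 0, 0, 0, 0, -0.0888, 0, 0, 0, 0, 0, 0]

```text
time_s: 8.42
position: [0.4219, -0.1784, 0.1485]
eef_rot: [0.0, 0.592, 0.806, 0.0]
wrist_force: [-0.5, 0.0, 0.7]
width: 0.0712
```

```bash
python3 - <<'E'
from h import *
plan(SUP['r'],.15,SY)
p,d=ctrl.grab_frame("wrist");cv2.imwrite("pics/w3.png",p[:,:,::-1])
E
```

```text
t 8.4167 pos [ 0.4219 -0.1784  0.1485] yaw 107.34 tilt [ 0. -0. -1.] w 0.0712 F [-0.5  0.   0.7]
turn wz total 0.0031  then shift (units of 200mm) [ 1.5832  1.3006 -0.0073]
```

View pics/w3.png

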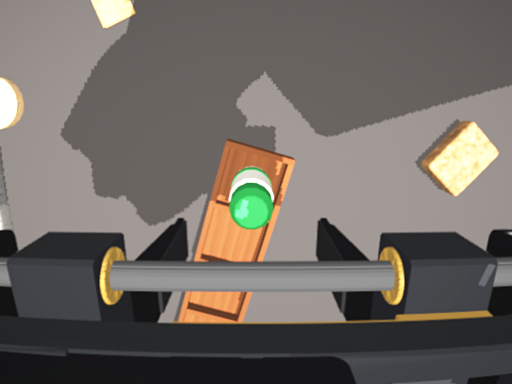

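Green stands upright in the plain-end compartment, at about (251,200). Next is red.

>>> apply_moves:
  commands: [0.066, 0.054, 0, 0, 0, 0, 0.132, 0.1084, 0, 0, 0, 0, 0.132, 0.1084, 0, 0, 0, 0, 0.132, 0.1084, 0, 0, 0, 0, 0.132, 0.1084, 0, 0, 0, 0, 0.132, 0.1084, 0, 0, 0, 0, 0.132, 0.1084, 0, 0, 0, 0, 0.132, 0.1084, 0, 0, 0, 0, 0.132, 0.1084, 0, 0, 0, 0, 0.132, 0.1084, 0, 0, 0, 0, 0.132, 0.1084, 0, 0, 0, 0, 0.132, 0.1084, 0, 0, 0, 0]

```text
time_s: 9.47
position: [0.5709, 0.187, 0.1484]
eef_rot: [-0.0, 0.595, 0.804, -0.0]
wrist_force: [0.7, -0.5, -0.5]
width: 0.0716
```

>>> apply_moves:
  commands: [0.065, 0.054, 0, 0, 0, 0, 0, 0, 0, 0, 0, 0, 0, 0, 0, 0, 0, 0]

```text
time_s: 9.72
position: [0.5767, 0.2013, 0.1479]
eef_rot: [-0.0, 0.594, 0.805, -0.0]
wrist_force: [0.5, -0.2, -0.4]
width: 0.0715
```

```bash
python3 - <<'E'
from h import *
plan((.5766,.2013),.033,SY)
E
```

```text
t 9.7167 pos [0.5767 0.2013 0.1479] yaw 107.15 tilt [-0.001 -0.    -1.   ] w 0.0715 F [ 0.5 -0.2 -0.4]
turn wz total -0.0012  then shift (units of 200mm) [ 1.000e-04 -5.000e-04  5.745e-01]
```

>>> apply_moves:
  commands: [0, 0, 0.06, 0, 0, 0, 0, 0, 0.1, 0, 0, 0, 0, 0, 0.12, 0, 0, 0, 0, 0, 0.12, 0, 0, 0, 0, 0, 0.1, 0, 0, 0, 0, 0, 0.05, 0, 0, 0, 0, 0, 0.0245, 0, 0, 0, 0, 0, 0, 0, 0, 0, 0, 0, 0, 0, 0, 0]

```text
time_s: 10.47
position: [0.5775, 0.2005, 0.0344]
eef_rot: [0.0, 0.594, 0.804, 0.0]
wrist_force: [0.0, -0.6, 0.6]
width: 0.0714
```

>>> apply_moves:
  commands: [0, 0, 0, 0, 0, 0, 0, 0, 0, 0, 0, 0, 0, 0, 0, 0, 0, 0, 0, 0, 0, 0, 0, 0, 0, 0, 0, 0, 0, 0, 0, 0, 0, 0, 0, 0]
  grip: -1

```text
time_s: 10.97
position: [0.5771, 0.2009, 0.0337]
eef_rot: [0.0, 0.594, 0.805, 0.0]
wrist_force: [-0.5, 0.9, 0.9]
width: 0.0367
```

>>> apply_moves:
  commands: [0, 0, -0.05, 0, 0, 0, 0, 0, -0.1, 0, 0, 0, 0, 0, -0.12, 0, 0, 0, 0, 0, -0.12, 0, 0, 0, 0, 0, -0.12, 0, 0, 0, 0, 0, -0.08, 0, 0, 0, 0, 0, 0, 0, 0, 0.0886, 0, 0, 0, 0, 0, 0.0886, 0, 0, 0, 0, 0, 0.0886, 0, 0, 0, 0, 0, 0.0886, 0, 0, 0, 0, 0, 0]

```text
time_s: 11.88
position: [0.577, 0.2009, 0.1523]
eef_rot: [0.0, 0.701, 0.714, 0.0]
wrist_force: [0.6, -0.5, -0.6]
width: 0.0358
```

```bash
python3 - <<'E'
from h import *
plan(CAR['r'],.15,CY)
E
```

```text
t 11.8833 pos [0.577  0.2009 0.1523] yaw 91.04 tilt [ 0.  0. -1.] w 0.0358 F [ 0.6 -0.5 -0.6]
turn wz total -0.0035  then shift (units of 200mm) [-1.8786 -0.5139  0.0113]
```

>>> apply_moves:
  commands: [-0.072, -0.02, 0, 0, 0, -0.0035, -0.1445, -0.0395, 0, 0, 0, 0, -0.1445, -0.0395, 0, 0, 0, 0, -0.1445, -0.0395, 0, 0, 0, 0, -0.1445, -0.0395, 0, 0, 0, 0, -0.1445, -0.0395, 0, 0, 0, 0, -0.1445, -0.0395, 0, 0, 0, 0, -0.1445, -0.0395, 0, 0, 0, 0, -0.1445, -0.0395, 0, 0, 0, 0, -0.1445, -0.0395, 0, 0, 0, 0, -0.1445, -0.0395, 0, 0, 0, 0, -0.1445, -0.0395, 0, 0, 0, 0]

```text
time_s: 12.88
position: [0.493, -0.1353, 0.1519]
eef_rot: [0.0, 0.698, 0.716, 0.0]
wrist_force: [0.7, 0.4, -1.4]
width: 0.0355
```

>>> apply_moves:
  commands: [-0.1445, -0.0395, 0, 0, 0, 0, -0.072, -0.02, 0, 0, 0, 0, 0, 0, 0, 0, 0, 0, 0, 0, 0, 0, 0, 0, 0, 0, 0, 0, 0, 0]

```text
time_s: 13.3
position: [0.483, -0.1767, 0.1516]
eef_rot: [-0.0, 0.698, 0.716, 0.0]
wrist_force: [0.9, -0.2, -0.5]
width: 0.0355
```

```bash
python3 - <<'E'
from h import *
plan(CAR['r'],.0308,CY)
E
```

```text
t 13.3 pos [ 0.483  -0.1767  0.1516] yaw 91.43 tilt [-0.  0. -1.] w 0.0355 F [ 0.9 -0.2 -0.5]
turn wz total 0.0052  then shift (units of 200mm) [-0.0011 -0.0047  0.6042]
```

>>> apply_moves:
  commands: [-0.001, -0.0045, 0.05, 0, 0, 0, 0, 0, 0.1, 0, 0, 0, 0, 0, 0.12, 0, 0, 0, 0, 0, 0.12, 0, 0, 0, 0, 0, 0.1, 0, 0, 0, 0, 0, 0.05, 0, 0, 0, 0, 0, 0.03, 0, 0, 0, 0, 0, 0.02, 0, 0, 0, 0, 0, 0.013, 0, 0, 0, 0, 0, 0, 0, 0, 0, 0, 0, 0, 0, 0, 0]

```text
time_s: 14.22
position: [0.4827, -0.1774, 0.0316]
eef_rot: [0.0, 0.699, 0.716, 0.0]
wrist_force: [0.0, 0.7, -0.2]
width: 0.0354
```

>>> apply_moves:
  commands: [0, 0, 0, 0, 0, 0, 0, 0, 0, 0, 0, 0, 0, 0, 0, 0, 0, 0, 0, 0, 0, 0, 0, 0]
  grip: 0.5

```text
time_s: 14.55
position: [0.4825, -0.1774, 0.0312]
eef_rot: [0.0, 0.699, 0.716, 0.0]
wrist_force: [-0.1, -0.7, 0.2]
width: 0.0572
```

>>> apply_moves:
  commands: [0, 0, -0.05, 0, 0, 0, 0, 0, -0.1, 0, 0, 0, 0, 0, -0.12, 0, 0, 0, 0, 0, -0.12, 0, 0, 0, 0, 0, -0.12, 0, 0, 0, 0, 0, -0.09, 0, 0, 0, 0, 0, 0, 0, 0, -0.0875, 0, 0, 0, 0, 0, -0.0875, 0, 0, 0, 0, 0, -0.0875, 0, 0, 0, 0, 0, -0.0875, 0, 0, 0, 0, 0, 0]

```text
time_s: 15.47
position: [0.4823, -0.1773, 0.1517]
eef_rot: [0.0, 0.593, 0.805, 0.0]
wrist_force: [0.3, -0.4, -0.2]
width: 0.0716
```

```bash
python3 - <<'E'
from h import *
plan((.5148,.1845),.15,SY)
p,d=ctrl.grab_frame("wrist");cv2.imwrite("pics/w4.png",p[:,:,::-1])
E
```

```text
t 15.4667 pos [ 0.4823 -0.1773  0.1517] yaw 107.3 tilt [ 0.001 -0.    -1.   ] w 0.0716 F [ 0.3 -0.4 -0.2]
turn wz total 0.0023  then shift (units of 200mm) [1.6801 0.69   0.0086]
```

View pics/w4.png

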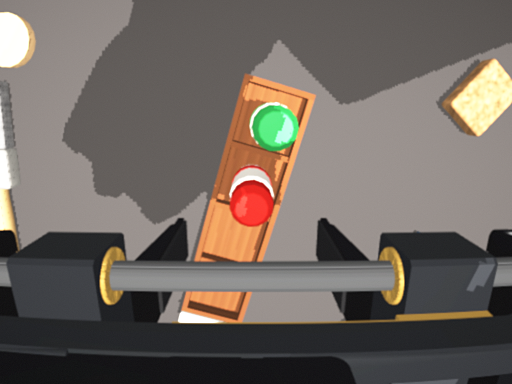

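Green (274,127) and red (251,200) both stand in adjacent compartments. Next is blue.

>>> apply_moves:
  commands: [0.07, 0.029, 0, 0, 0, 0, 0.14, 0.0575, 0, 0, 0, 0, 0.14, 0.0575, 0, 0, 0, 0, 0.14, 0.0575, 0, 0, 0, 0, 0.14, 0.0575, 0, 0, 0, 0, 0.14, 0.0575, 0, 0, 0, 0, 0.14, 0.0575, 0, 0, 0, 0, 0.14, 0.0575, 0, 0, 0, 0, 0.14, 0.0575, 0, 0, 0, 0, 0.14, 0.0575, 0, 0, 0, 0, 0.14, 0.0575, 0, 0, 0, 0, 0.14, 0.0575, 0, 0, 0, 0]

```text
time_s: 16.52
position: [0.5138, 0.1709, 0.1513]
eef_rot: [0.0, 0.595, 0.804, 0.0]
wrist_force: [1.1, 0.0, -0.5]
width: 0.0711
```

>>> apply_moves:
  commands: [0.07, 0.0285, 0.008, 0, 0, 0, 0, 0, 0, 0, 0, 0, 0, 0, 0, 0, 0, 0]

```text
time_s: 16.77
position: [0.515, 0.1848, 0.1494]
eef_rot: [-0.0, 0.594, 0.804, -0.0]
wrist_force: [0.4, 0.9, -1.1]
width: 0.0714
```

```bash
python3 - <<'E'
from h import *
plan((.5148,.1845),.033,SY)
P=pose("wrist");p,d=ctrl.grab_frame("wrist")
cv2.imwrite("pics/w5.png",p[:,:,::-1])
vv,uu=np.mgrid[:384,:512];X=deep(P,np.c_[uu.ravel(),vv.ravel()],d.ravel()).reshape(384,512,3)
m=(X[:,:,2]>.088)&(X[:,:,2]<.105)&(d>0)
for s,c,l in blobs(m,60): print(c.round(0),s[4],X[l].mean(0).round(4),np.median(p[l],0))
E
```

```text
t 16.7667 pos [0.515  0.1848 0.1494] yaw 107.12 tilt [-0. -0. -1.] w 0.0714 F [ 0.4  0.9 -1.1]
turn wz total -0.0017  then shift (units of 200mm) [-0.0012 -0.0014  0.5818]
[246. 130.] 1787 [0.4636 0.1649 0.0965] [255. 255. 133.]
[251. 205.] 1541 [0.5122 0.1834 0.0963] [ 51. 123. 235.]
```

>>> apply_moves:
  commands: [-0.001, -0.004, 0.06, 0, 0, 0, 0, 0, 0.1, 0, 0, 0, 0, 0, 0.12, 0, 0, 0, 0, 0, 0.12, 0, 0, 0, 0, 0, 0.1, 0, 0, 0, 0, 0, 0.055, 0, 0, 0, 0, 0, 0.027, 0, 0, 0, 0, 0, 0, 0, 0, 0, 0, 0, 0, 0, 0, 0]

```text
time_s: 17.57
position: [0.515, 0.1837, 0.0336]
eef_rot: [0.0, 0.594, 0.804, 0.0]
wrist_force: [0.6, -0.1, 0.7]
width: 0.0712
```

>>> apply_moves:
  commands: [0, 0, 0, 0, 0, 0, 0, 0, 0, 0, 0, 0, 0, 0, 0, 0, 0, 0, 0, 0, 0, 0, 0, 0, 0, 0, 0, 0, 0, 0, 0, 0, 0, 0, 0, 0]
  grip: -1

```text
time_s: 18.07
position: [0.5147, 0.1841, 0.0331]
eef_rot: [0.0, 0.594, 0.805, 0.0]
wrist_force: [0.2, 0.5, 0.6]
width: 0.0368
```

>>> apply_moves:
  commands: [0, 0, -0.05, 0, 0, 0, 0, 0, -0.1, 0, 0, 0, 0, 0, -0.12, 0, 0, 0, 0, 0, -0.12, 0, 0, 0, 0, 0, -0.12, 0, 0, 0, 0, 0, -0.08, 0, 0, 0, 0, 0, 0, 0, 0, 0.0886, 0, 0, 0, 0, 0, 0.0886, 0, 0, 0, 0, 0, 0.0886, 0, 0, 0, 0, 0, 0.0886, 0, 0, 0, 0, 0, 0]

```text
time_s: 18.98
position: [0.5145, 0.184, 0.1516]
eef_rot: [0.0, 0.701, 0.713, 0.0]
wrist_force: [-0.6, 0.1, -1.0]
width: 0.0354
```

```bash
python3 - <<'E'
from h import *
plan(CAR['b'],.15,CY)
E
```

```text
t 18.9833 pos [0.5145 0.184  0.1516] yaw 91.0 tilt [ 0.  0. -1.] w 0.0354 F [-0.6  0.1 -1. ]
turn wz total -0.0044  then shift (units of 200mm) [-1.8008  0.1003  0.008 ]
```

>>> apply_moves:
  commands: [-0.0695, 0.004, 0, 0, 0, 0, -0.1385, 0.0077, 0, 0, 0, 0, -0.1385, 0.0077, 0, 0, 0, 0, -0.1385, 0.0077, 0, 0, 0, 0, -0.1385, 0.0077, 0, 0, 0, 0, -0.1385, 0.0077, 0, 0, 0, 0, -0.1385, 0.0077, 0, 0, 0, 0, -0.1385, 0.0077, 0, 0, 0, 0, -0.1385, 0.0077, 0, 0, 0, 0, -0.1385, 0.0077, 0, 0, 0, 0, -0.1385, 0.0077, 0, 0, 0, 0, -0.1385, 0.0077, 0, 0, 0, 0]

```text
time_s: 19.98
position: [0.5387, -0.1356, 0.1514]
eef_rot: [0.0, 0.699, 0.715, 0.0]
wrist_force: [0.7, 0.2, -0.5]
width: 0.0359
```

>>> apply_moves:
  commands: [-0.1385, 0.0077, 0, 0, 0, 0, -0.0695, 0.004, 0, 0, 0, 0, 0, 0, 0, 0, 0, 0, 0, 0, 0, 0, 0, 0, 0, 0, 0, 0, 0, 0]

```text
time_s: 20.4
position: [0.5418, -0.1747, 0.1509]
eef_rot: [-0.0, 0.699, 0.715, 0.0]
wrist_force: [-0.4, 0.7, -0.7]
width: 0.0356
```

```bash
python3 - <<'E'
from h import *
plan(CAR['b'],.0304,CY)
E
```

```text
t 20.4 pos [ 0.5418 -0.1747  0.1509] yaw 91.25 tilt [-0.     0.001 -1.   ] w 0.0356 F [-0.4  0.7 -0.7]
turn wz total 0.001  then shift (units of 200mm) [-0.0051  0.0011  0.6027]
```

>>> apply_moves:
  commands: [-0.005, 0.001, 0.05, 0, 0, 0, 0, 0, 0.1, 0, 0, 0, 0, 0, 0.12, 0, 0, 0, 0, 0, 0.12, 0, 0, 0, 0, 0, 0.1, 0, 0, 0, 0, 0, 0.05, 0, 0, 0, 0, 0, 0.03, 0, 0, 0, 0, 0, 0.02, 0, 0, 0, 0, 0, 0.012, 0, 0, 0, 0, 0, 0, 0, 0, 0, 0, 0, 0, 0, 0, 0]

```text
time_s: 21.32
position: [0.5426, -0.1768, 0.0312]
eef_rot: [0.0, 0.7, 0.714, 0.0]
wrist_force: [0.2, -0.5, -1.0]
width: 0.0352
```

>>> apply_moves:
  commands: [0, 0, 0, 0, 0, 0, 0, 0, 0, 0, 0, 0, 0, 0, 0, 0, 0, 0, 0, 0, 0, 0, 0, 0]
  grip: 0.5

```text
time_s: 21.65
position: [0.5424, -0.1768, 0.0308]
eef_rot: [0.0, 0.7, 0.714, 0.0]
wrist_force: [0.0, -0.0, 0.0]
width: 0.0569
```

>>> apply_moves:
  commands: [0, 0, -0.05, 0, 0, 0, 0, 0, -0.1, 0, 0, 0, 0, 0, -0.12, 0, 0, 0, 0, 0, -0.12, 0, 0, 0, 0, 0, -0.12, 0, 0, 0, 0, 0, -0.09, 0, 0, 0, 0, 0, 0, 0, 0, -0.0885, 0, 0, 0, 0, 0, -0.0885, 0, 0, 0, 0, 0, -0.0885, 0, 0, 0, 0, 0, -0.0885, 0, 0, 0, 0, 0, 0]

```text
time_s: 22.57
position: [0.5423, -0.1767, 0.1514]
eef_rot: [0.0, 0.593, 0.805, 0.0]
wrist_force: [-0.1, -0.5, -0.4]
width: 0.0715
```

```bash
python3 - <<'E'
from h import *
plan((.4648,.1652),.15,SY)
p,d=ctrl.grab_frame("wrist");cv2.imwrite("pics/w6.png",p[:,:,::-1])
E
```

```text
t 22.5667 pos [ 0.5423 -0.1767  0.1514] yaw 107.28 tilt [ 0.001 -0.    -1.   ] w 0.0715 F [-0.1 -0.5 -0.4]
turn wz total 0.0018  then shift (units of 200mm) [1.7477 0.1354 0.0068]
```

View pics/w6.png

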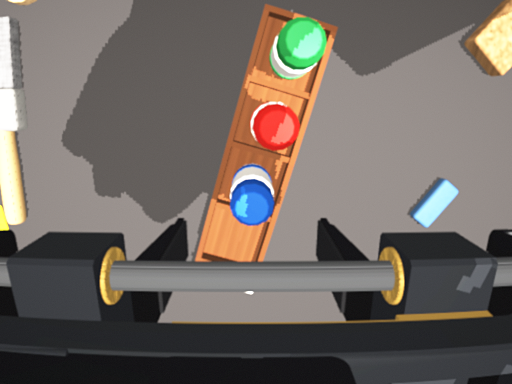

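Green (301,44), red (275,126) and blue (251,200) all stand upright in order. Next is yellow.

>>> apply_moves:
  commands: [0.073, 0.0055, 0, 0, 0, 0, 0.1455, 0.0113, 0, 0, 0, 0, 0.1455, 0.0113, 0, 0, 0, 0, 0.1455, 0.0113, 0, 0, 0, 0, 0.1455, 0.0113, 0, 0, 0, 0, 0.1455, 0.0113, 0, 0, 0, 0, 0.1455, 0.0113, 0, 0, 0, 0, 0.1455, 0.0113, 0, 0, 0, 0, 0.1455, 0.0113, 0, 0, 0, 0, 0.1455, 0.0113, 0, 0, 0, 0, 0.1455, 0.0113, 0, 0, 0, 0, 0.1455, 0.0113, 0, 0, 0, 0]

```text
time_s: 23.62
position: [0.4675, 0.1526, 0.1508]
eef_rot: [-0.0, 0.595, 0.804, 0.0]
wrist_force: [-0.5, 0.2, -0.6]
width: 0.0712
```

>>> apply_moves:
  commands: [0.073, 0.0055, 0.006, 0, 0, 0, 0, 0, 0, 0, 0, 0, 0, 0, 0, 0, 0, 0]

```text
time_s: 23.87
position: [0.4648, 0.1658, 0.1495]
eef_rot: [-0.0, 0.594, 0.805, -0.0]
wrist_force: [-0.2, -0.5, 0.2]
width: 0.0712
```

```bash
python3 - <<'E'
from h import *
plan((.4648,.1652),.033,SY)
E
```

```text
t 23.8667 pos [0.4648 0.1658 0.1495] yaw 107.14 tilt [-0.  0. -1.] w 0.0712 F [-0.2 -0.5  0.2]
turn wz total -0.0012  then shift (units of 200mm) [-0.003  -0.0008  0.5824]
```

>>> apply_moves:
  commands: [-0.002, -0.001, 0.06, 0, 0, 0, 0, 0, 0.1, 0, 0, 0, 0, 0, 0.12, 0, 0, 0, 0, 0, 0.12, 0, 0, 0, 0, 0, 0.1, 0, 0, 0, 0, 0, 0.055, 0, 0, 0, 0, 0, 0.027, 0, 0, 0, 0, 0, 0, 0, 0, 0, 0, 0, 0, 0, 0, 0]

```text
time_s: 24.62
position: [0.4656, 0.1642, 0.0333]
eef_rot: [0.0, 0.595, 0.804, 0.0]
wrist_force: [0.0, 0.7, 0.2]
width: 0.0713
```

>>> apply_moves:
  commands: [0, 0, 0, 0, 0, 0, 0, 0, 0, 0, 0, 0, 0, 0, 0, 0, 0, 0, 0, 0, 0, 0, 0, 0, 0, 0, 0, 0, 0, 0, 0, 0, 0, 0, 0, 0]
  grip: -1

```text
time_s: 25.12
position: [0.4654, 0.1647, 0.0331]
eef_rot: [0.0, 0.594, 0.804, 0.0]
wrist_force: [0.4, 0.9, 0.3]
width: 0.0368
```

>>> apply_moves:
  commands: [0, 0, -0.05, 0, 0, 0, 0, 0, -0.1, 0, 0, 0, 0, 0, -0.12, 0, 0, 0, 0, 0, -0.12, 0, 0, 0, 0, 0, -0.12, 0, 0, 0, 0, 0, -0.08, 0, 0, 0, 0, 0, 0, 0, 0, 0.0886, 0, 0, 0, 0, 0, 0.0886, 0, 0, 0, 0, 0, 0.0886, 0, 0, 0, 0, 0, 0.0886, 0, 0, 0, 0, 0, 0]

```text
time_s: 26.03
position: [0.4652, 0.1646, 0.1516]
eef_rot: [0.0, 0.701, 0.713, 0.0]
wrist_force: [0.1, -0.4, -1.0]
width: 0.0358
```

```bash
python3 - <<'E'
from h import *
plan(CAR['y'],.15,CY)
E
```

```text
t 26.0333 pos [0.4652 0.1646 0.1516] yaw 90.99 tilt [ 0.  0. -1.] w 0.0358 F [ 0.1 -0.4 -1. ]
turn wz total -0.0048  then shift (units of 200mm) [-1.7093  0.6488  0.0081]
```

>>> apply_moves:
  commands: [-0.0657, 0.025, 0, 0, 0, 0, -0.1315, 0.0499, 0, 0, 0, 0, -0.1315, 0.0499, 0, 0, 0, 0, -0.1315, 0.0499, 0, 0, 0, 0, -0.1315, 0.0499, 0, 0, 0, 0, -0.1315, 0.0499, 0, 0, 0, 0, -0.1315, 0.0499, 0, 0, 0, 0, -0.1315, 0.0499, 0, 0, 0, 0, -0.1315, 0.0499, 0, 0, 0, 0, -0.1315, 0.0499, 0, 0, 0, 0, -0.1315, 0.0499, 0, 0, 0, 0, -0.1315, 0.0499, 0, 0, 0, 0]

```text
time_s: 27.03
position: [0.5864, -0.1368, 0.1514]
eef_rot: [-0.0, 0.699, 0.715, 0.0]
wrist_force: [-0.1, 0.2, -0.9]
width: 0.0353
```

>>> apply_moves:
  commands: [-0.1315, 0.0499, 0, 0, 0, 0, -0.0657, 0.025, 0, 0, 0, 0, 0, 0, 0, 0, 0, 0, 0, 0, 0, 0, 0, 0, 0, 0, 0, 0, 0, 0]

```text
time_s: 27.45
position: [0.6014, -0.1734, 0.1509]
eef_rot: [-0.0, 0.699, 0.715, -0.0]
wrist_force: [-0.7, 0.4, -1.2]
width: 0.0358
```

```bash
python3 - <<'E'
from h import *
plan(CAR['y'],.0303,CY)
E
```

```text
t 27.45 pos [ 0.6014 -0.1734  0.1509] yaw 91.23 tilt [-0.001  0.001 -1.   ] w 0.0358 F [-0.7  0.4 -1.2]
turn wz total 0.0006  then shift (units of 200mm) [-0.005   0.0031  0.6031]
```

>>> apply_moves:
  commands: [-0.005, 0.003, 0.05, 0, 0, 0, 0, 0, 0.1, 0, 0, 0, 0, 0, 0.12, 0, 0, 0, 0, 0, 0.12, 0, 0, 0, 0, 0, 0.1, 0, 0, 0, 0, 0, 0.05, 0, 0, 0, 0, 0, 0.03, 0, 0, 0, 0, 0, 0.02, 0, 0, 0, 0, 0, 0.012, 0, 0, 0, 0, 0, 0, 0, 0, 0, 0, 0, 0, 0, 0, 0]

```text
time_s: 28.37
position: [0.603, -0.1756, 0.0313]
eef_rot: [0.001, 0.7, 0.714, 0.0]
wrist_force: [0.6, -0.2, -0.6]
width: 0.0354
```

>>> apply_moves:
  commands: [0, 0, 0, 0, 0, 0, 0, 0, 0, 0, 0, 0, 0, 0, 0, 0, 0, 0, 0, 0, 0, 0, 0, 0]
  grip: 0.5

```text
time_s: 28.7
position: [0.6027, -0.1756, 0.0308]
eef_rot: [0.0, 0.7, 0.714, 0.0]
wrist_force: [-0.1, 0.8, -0.1]
width: 0.057
```

>>> apply_moves:
  commands: [0, 0, -0.05, 0, 0, 0, 0, 0, -0.1, 0, 0, 0, 0, 0, -0.12, 0, 0, 0, 0, 0, -0.12, 0, 0, 0, 0, 0, -0.12, 0, 0, 0, 0, 0, -0.12, 0, 0, 0, 0, 0, -0.12, 0, 0, 0, 0, 0, 0, 0, 0, 0]

```text
time_s: 29.37
position: [0.6041, -0.1761, 0.1861]
eef_rot: [0.003, 0.7, 0.714, 0.001]
wrist_force: [0.9, 0.0, 0.2]
width: 0.0712
```

>>> apply_moves:
  commands: [0.1, 0, 0, 0, 0, 0, 0.15, 0, 0, 0, 0, 0, 0.15, 0, 0, 0, 0, 0, 0.15, 0, 0, 0, 0, 0, 0.15, 0, 0, 0, 0, 0, 0.15, 0, 0, 0, 0, 0, 0.1, 0, 0, 0, 0, 0, 0, 0, 0, 0, 0, 0, 0, 0, 0, 0, 0, 0]

```text
time_s: 30.12
position: [0.5986, 0.0152, 0.1808]
eef_rot: [0.0, 0.699, 0.715, 0.0]
wrist_force: [-0.3, -0.2, 0.7]
width: 0.0712
```

```bash
python3 - <<'E'
from h import *
s=ctrl.sense();print(s["time_s"],s["position"],s["wrist_force"])
P=pose("top");p,d=ctrl.grab_frame("top");cv2.imwrite("pics/t9.png",p[:,:,::-1])
vv,uu=np.mgrid[:384,:512];X=deep(P,np.c_[uu.ravel(),vv.ravel()],d.ravel()).reshape(384,512,3)
m=(X[:,:,2]>.085)&(X[:,:,2]<.115)&(d>0)
for s,c,l in blobs(m,60):
    q=X[l].mean(0);print(c.round(0),s[4],q.round(4),"rack xy",np.array([(q[:2]-np.array([.5121,-.1763]))@[.9998,.0208],(q[:2]-np.array([.5121,-.1763]))@[-.0208,.9998]]).round(4),np.median(p[l],0))
p,d=ctrl.grab_frame("scene");cv2.imwrite("pics/s9.png",p[:,:,::-1])
E
```

```text
30.1167 [0.59862774 0.01521808 0.18078967] [-0.27616549 -0.16801148  0.68353052]
[397.  85.] 484 [ 0.7955 -0.2429  0.1001] rack xy [ 0.282  -0.0725] [105.  80.  47.]
[120.  63.] 742 [0.8415 0.3827 0.0893] rack xy [0.341 0.552] [164. 163. 154.]
[163.  54.] 373 [0.8603 0.2809 0.0945] rack xy [0.3576 0.4499] [229. 178. 107.]
[146.  56.] 356 [0.8548 0.3202 0.0946] rack xy [0.353  0.4893] [241. 216. 133.]
[128.  58.] 362 [0.851  0.36   0.0945] rack xy [0.35   0.5291] [ 92. 173. 124.]
[111.  60.] 370 [0.8475 0.3993 0.0943] rack xy [0.3473 0.5685] [238. 201. 112.]
[94. 61.] 355 [0.8444 0.4394 0.0943] rack xy [0.345  0.6087] [224. 154.  73.]
[78. 64.] 363 [0.8394 0.4787 0.0942] rack xy [0.3409 0.6481] [243. 245.  10.]
[ 60. 117.] 239 [0.7152 0.5125 0.0958] rack xy [0.2174 0.6844] [149. 145. 137.]
[102. 126.] 124 [0.6952 0.4135 0.0892] rack xy [0.1954 0.5859] [194.  105.5 221. ]
[138. 141.] 133 [0.6609 0.3296 0.0891] rack xy [0.1593 0.5027] [197. 107. 224.]
[367. 172.] 167 [ 0.6015 -0.1742  0.0931] rack xy [0.0894 0.0002] [241. 235.  10.]
[145. 180.] 139 [0.5756 0.31   0.0891] rack xy [0.0736 0.4848] [198. 134.  85.]
[ 35. 246.] 784 [0.4224 0.557  0.1016] rack xy [-0.0745  0.735 ] [96. 96. 92.]
[367. 199.] 170 [ 0.5419 -0.175   0.0928] rack xy [0.0299 0.0007] [ 49.  115.5 216. ]
[128. 209.] 115 [0.5111 0.3462 0.089 ] rack xy [0.0099 0.5224] [212. 144.  91.]
[367. 225.] 167 [ 0.4851 -0.1749  0.0927] rack xy [-0.0269  0.0019] [234.  38.  14.]
[367. 253.] 170 [ 0.4246 -0.176   0.0929] rack xy [-0.0874  0.0021] [ 45.  154.5  74. ]
```

View pics/t9.png

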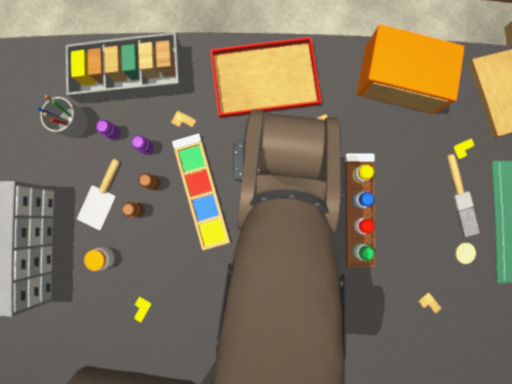

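View pics/s9.png

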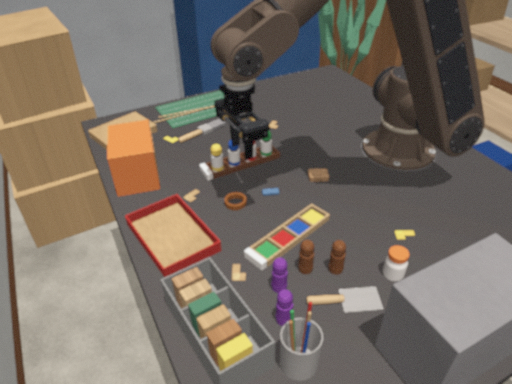

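From the white end the carry rack now holds yellow (367,172), blue (367,199), red (367,225) and green (367,253). All are upright with equal cap heights and within about 3 mm of their compartment centres. The supply tiles are bare and the look-alikes haven't moved.

```bash
python3 -c "
from workcell import ctrl
print(ctrl.finish_job())"
```

```text
the job is handed in; nothing more can be done
None
```

All four markers now stand upright, cap up, in the carry rack in reverse order. From the plain end to the white end they are green, red, blue, yellow. I handed the job in at about 30 s of the 128 s allowed.

- **Position:** in the last top picture the caps lie within about 3 mm of their compartment centres along the rack and about 2 mm across it.
- **Height:** all four caps read about 0.093 m, against 0.095 m expected for a marker on the compartment floor. The 2 mm difference is within the calibration error, and the four agree with each other.
- **Surroundings:** the supply rack is empty except for its tiles, and the brown and purple look-alikes are where they were. The gripper was clear of everything.
- **Forces:** the wrist force was under 3 N at the end of every move.

No check failed.

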